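# Reagents back to their spill dishes

## Task

Put the four reagent containers that stand among the spill dishes into these colour-coded dishes: each goes into the dish with the colour of its cap or lid (red, black, white, green), standing upright and flat on the floor of the dish. Keep the containers upright, set them down rather than drop them, and leave the glass beaker and the lab timer where they are; the bottles at the back of the bench are no part of this.

Things in the scene. Friction and masses are not known exactly. Their poses are not given: they have to be found in the camera images.
- indicator_red: Small white bottle with a pinkish label and a red screw cap; round, 33 mm in diameter, 67 mm high, about 60 g, stands upright and loose on the bench among the dishes (not one of the fixed bottles at the back). Origin: centre of its underside, z up. Grip it from above across the diameter with the finger pads centred about 36 mm above its underside.
- amber_small: Brown (amber) glass bottle with a black screw cap and white label; round, 42 mm in diameter, 83 mm high, about 90 g, stands upright and loose on the bench among the dishes (not one of the fixed bottles at the back). Origin: centre of its underside, z up. Grip it from above across the diameter with the finger pads centred about 40 mm above its underside.
- vial_d: Tall clear vial with whitish contents and a white screw cap, straight-sided; round, 44 mm in diameter, 106 mm high, about 50 g, stands upright and loose on the bench among the dishes (not one of the fixed bottles at the back). Origin: centre of its underside, z up. Grip it from above across the diameter with the finger pads centred about 65 mm above its underside.
- green_jar: Wide low white jar with a dark green lid; round, 69 mm in diameter, 58 mm high, about 200 g, stands upright and loose on the bench among the dishes (not one of the fixed bottles at the back). Origin: centre of its underside, z up. Grip it from above across the diameter with the finger pads centred about 36 mm above its underside.
- dish_red: Red round plastic spill dish with a small tab on its rim, fixed where it lies. Well 49 mm in diameter with a flat floor 3 mm above the bench; rim 5 mm wide, 10 mm high; outside 59 mm across, the tab reaches 46.5 mm from the centre (tab 16 mm wide, 8 mm high, along the dish's -x). Origin: centre of its underside, on the bench; z up.
- dish_black: Black round plastic spill dish with a small tab on its rim, fixed where it lies. Well 58 mm in diameter with a flat floor 3 mm above the bench; rim 5 mm wide, 10 mm high; outside 68 mm across, the tab reaches 51 mm from the centre (tab 16 mm wide, 8 mm high, along the dish's -x). Origin: centre of its underside, on the bench; z up.
- dish_white: White round plastic spill dish with a small tab on its rim, fixed where it lies. Well 60 mm in diameter with a flat floor 3 mm above the bench; rim 5 mm wide, 10 mm high; outside 70 mm across, the tab reaches 52 mm from the centre (tab 16 mm wide, 8 mm high, along the dish's -x). Origin: centre of its underside, on the bench; z up.
- dish_green: Green round plastic spill dish with a small tab on its rim, fixed where it lies. Well 86 mm in diameter with a flat floor 3 mm above the bench; rim 5 mm wide, 10 mm high; outside 96 mm across, the tab reaches 65 mm from the centre (tab 16 mm wide, 8 mm high, along the dish's -x). Origin: centre of its underside, on the bench; z up.
- beaker: Clear glass beaker, 60 x 64 mm, 78 mm high, loose; a bystander to be left alone. Origin: centre of its underside. Behind it stands a tall white bag (0.43 m high, x over 0.67, y from -0.19 to 0.10).
- lab_timer: Wind-up lab timer, white square base 66 x 66 mm with a red dial on top, 47 mm high, loose; a bystander to be left alone. Origin: centre of its underside. Fixed equipment beside the work: centrifuge on the left (y over 0.266, x over 0.38, 0.35 m high), hotplate on the right (y under -0.25, x over 0.47, 0.1 m high, a beaker on it to 0.165 m).
Things that resemble listed ones, but are neither listed nor needed, are in the scene too. What is shaped like the amber_small but yellow is not meant.

How it is judged (in metres and radians):
At the end, for the whole second after the job is handed in: Each of the four containers stands in the dish of its cap's colour: axis within 10 mm of the dish's centre, underside on the dish floor (0 to 6 mm above the bench), tilt under 0.08 rad, released and at rest; beaker and timer within 30 mm of where they stood (horizontal distance between indicator_red and dish_red below 0.01 m and z of indicator_red in the frame of dish_red between 0 and 0.006 m and angle between each of indicator_red, amber_small, vial_d, green_jar's own z axis and vertical below 0.08 rad and linear speed of each of indicator_red, amber_small, vial_d, green_jar below 0.02 m/s and horizontal distance between amber_small and dish_black below 0.01 m and z of amber_small in the frame of dish_black between 0 and 0.006 m and horizontal distance between vial_d and dish_white below 0.01 m and z of vial_d in the frame of dish_white between 0 and 0.006 m and horizontal distance between green_jar and dish_green below 0.01 m and z of green_jar in the frame of dish_green between 0 and 0.006 m and distance of each of beaker, lab_timer from where it was at the start of the episode below 0.03 m); the robot touches nothing.
It fails at once if the glass beaker is moved by more than 30 mm (distance of beaker from where it was at the start of the episode above 0.03 m).
It fails at once if the lab timer is moved by more than 30 mm (distance of lab_timer from where it was at the start of the episode above 0.03 m).
It fails at once if a container is tipped over (more than 40 degrees) (angle between any of indicator_red, amber_small, vial_d, green_jar's own z axis and vertical above 0.7 rad).
It fails at once if a container is dropped (free of the fingers and faster than 0.6 m/s) ((linear speed of indicator_red above 0.6 m/s and contact force between the fingers and indicator_red below 0.02 N) or (linear speed of amber_small above 0.6 m/s and contact force between the fingers and amber_small below 0.02 N) or (linear speed of vial_d above 0.6 m/s and contact force between the fingers and vial_d below 0.02 N) or (linear speed of green_jar above 0.6 m/s and contact force between the fingers and green_jar below 0.02 N)).
It also fails if it takes over 112 s, if anything falls off the work surface, if the arm or the gripper's body presses on something with over 40 N, if the wrist force passes 120 N, or if a joint passes its speed limit or range.

## Robot

A 7-joint arm with a two-finger parallel gripper is mounted at the origin on a cart in front of the work surface, level with it; the furniture and walls round the work are solid. World frame = base frame: x ahead of the robot, y to its left, z up, the work surface at z = 0. Lengths are in m, angles in degrees, forces in N, time in s.
With the tool pointing down it reaches from about 0.425 to 0.875 m from the base axis. Payload 4.7 kg.
Tool frame: the origin (TCP) lies midway between the tips of the shut fingers; the grasp point (between the pads) lies 19 mm behind it; z points along the fingers, y is the line along which they close (so a half turn about z gives the same grasp; the last joint's range is limited). The gripper opens to 87 mm and grips with 3 to 60 N. Pads are 19 mm wide; open, the fingers measure 117 mm over their backs; the gripper's body (75 mm by 190 mm) begins 51 mm behind the grasp point.
Start: joints at [-73.39, 18.392, -4.016, 83.108, 1.295, 78.541, -3.26], TCP at [0.177, 0.625, 0.223] pointing down, gripper open.
Joint ranges: [-163.93, 163.93], [-17.29, 119.83], [-79.2, 71.16], [3.27, 140.29], [-89.18, 269.18], [5.43, 117.66], [-154.24, 154.24]. Speed limits (degrees/s): [147.25, 147.25, 180, 180, 180, 180, 180].

## Interface

Orientations are given as [roll, pitch, yaw] about the fixed x, y, z axes, in that order (R = Rz(yaw) Ry(pitch) Rx(roll)).
In Python, from cell import env gives the robot as it stands.
- The arm moves only by the tool step_arm, never from a script. Its argument "moves" is a list of rows, each an object with "dp": the shift along the tool's x, y, z in mm, a list of three; "dr": the turn, a rotation vector about the tool's x, y, z in rad, a list of three; "fingers": the closure, from 0 (fully open) to 1 (shut). In form: [{"dp": [dx, dy, dz], "dr": [ax, ay, az], "fingers": fingers}, ...]. A call has exactly 5 rows; each row shifts and turns the commanded pose from where the row before left it, along the tool's axes as they then stand; what a row does not reach is not made up. A row lasts 1/8 s, in which the tool goes at most 62.5 mm and 10.7 degrees, less where a joint would pass 70% of its speed; a pose out of reach is approached as far as the arm can. A call with a gripper value outside its range is refused whole. The fingers move at their own pace and stop on an object; "squeeze" is the grip in N (left out, the last holds). Time passes only in rows, so rows that do not move let the fingers close, or fill a call up. It gives the time, the measured TCP pose, the force, the opening and the grip force at its end, in the units of the state.
- env.get_obs(): the state, without advancing time (a new reading comes with each control period).
- env.read_camera(name): name is "scene" or "top"; returns the picture (384x512x3 uint8, red, green, blue); there is no depth.
- env.camera_model(name): a dict with "fx", "fy", "cx", "cy" (pixels), "R" (3x3) and "t" (3): a world point X has camera coordinates R X + t. Camera axes: x right, y down, z forward; pixel columns grow to the right and rows downward; lengths in m; the calibration is good to about 2 mm. A picture is of the moment at which its call begins. camera_model takes no time and is no camera call.
- env.sign_off(): hands the job in; it is judged then, once.
The state is a dict: "time_s": time; "qpos": joint angles; "joint_velocities": joint speeds; "effort": joint torques, N m; "tool_pos": TCP position; "tool_rot": TCP orientation; "force": force on the tool from outside, world axes, zero at the start; "wrist_torque": the same for the moment, N m; "grip_width": finger opening in m; "grasp_force": force on a finger pad.
Only numpy, scipy, OpenCV 4.12 (cv2) and the standard library are available. Lean on these libraries where they do the work, as an engineer would, in place of code of your own. Each camera call takes 0.05 s, during which the arm holds its last target. There are 200 camera calls.

## Working session

There is one attempt and no reset: what is moved stays moved. The work goes in short steps, Python scripts to look and compute and a tool call to move; the robot and the scene stay as the last step left them, time stands still between calls to the robot, and variables do not carry over. Pictures are saved under pics/ and viewed, at most 14 in all, crops included, and the job is handed in when it is done.

Besides the shell and the picture viewer there is one more tool, called after "Request:" by a JSON object that holds its "op" and its "data", one argument or row to a line. step_arm: Moves the arm, as the interface text tells. Its arguments: {"type":"object","properties":{"moves":{"type":"array","items":{"type":"object","properties":{"dp":{"type":"array","items":{"type":"number"}},"dr":{"type":"array","items":{"type":"number"}},"fingers":{"type":"number"}}}},"squeeze":{"type":"number"}},"required":["moves"]}

```bash
mkdir -p pics; python3 - <<'E'
from cell import env
import cv2
for n in("scene","top"):
    im=env.read_camera(n); cv2.imwrite(f"pics/{n}0.png",cv2.resize(im[:,:,::-1],None,fx=1.5,fy=1.5,interpolation=cv2.INTER_CUBIC)); print(env.camera_model(n))
print(env.get_obs())
E
```

```text
{'fx': 389.8755334589444, 'fy': 389.8755334589444, 'cx': 258.39355094118963, 'cy': 185.41184738671106, 'R': array([[ 0.67116322, -0.7413012 ,  0.00352909],
       [-0.56615801, -0.5156527 , -0.64309206],
       [ 0.47854471,  0.42962172, -0.76578074]]), 't': array([-0.37363657,  0.31571874,  0.70285806])}
{'fx': 469.39517199236633, 'fy': 469.39517199236633, 'cx': 260.1200623351096, 'cy': 186.73242463180893, 'R': array([[-0.05176397, -0.99864216, -0.00585851],
       [-0.96920327,  0.05165058, -0.24078463],
       [ 0.24076028, -0.00678589, -0.97056089]]), 't': array([0.0161739 , 0.54863461, 0.87535217])}
{'time_s': 0.1, 'qpos': array([-73.38979362,  18.43526529,  -4.01859431,  83.16826606,
         1.29642852,  78.54437551,  -3.26019841]), 'joint_velocities': array([-0.07925565,  0.04243349,  0.00845741, -0.12360171, -0.00172418,
       -0.0114861 ,  0.06189152]), 'effort': array([-1.38978653e-04, -4.92573202e+01, -4.05682325e-01, -3.13401139e+01,
       -6.41948590e-02,  3.94415762e-02,  7.30445413e-05]), 'tool_pos': array([0.17689115, 0.6249255 , 0.22156312]), 'tool_rot': array([-1.79897425e+02,  6.10288434e-03,  1.64202395e+02]), 'force': array([ 0.1300571 , -0.23406993, -0.06201924]), 'wrist_torque': array([-0.02935306, -0.06378212,  0.00903156]), 'grasp_force': 0.0, 'grip_width': 0.08716011561916857}
```

View pics/scene0.png

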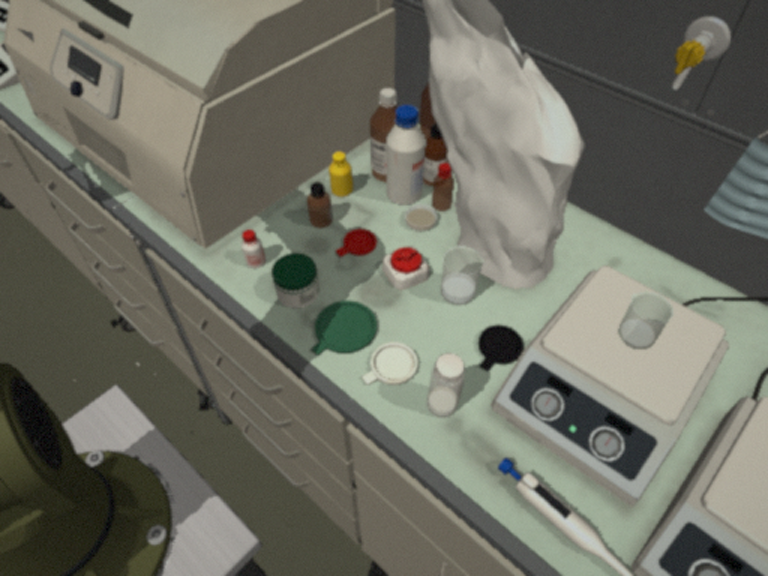

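View pics/top0.png

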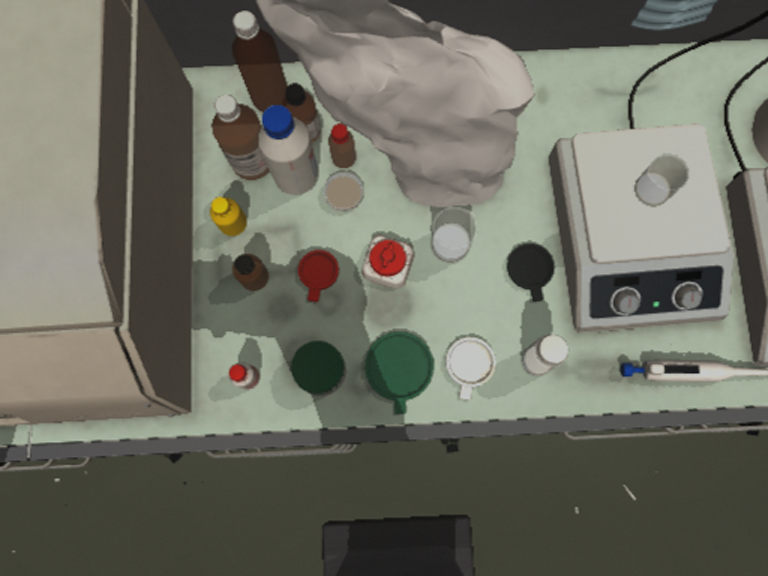

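Both views show the four containers. Scene pixels below are at 1.5x.

- **Red cap:** the small white bottle is at scene (252,248), top (240,374). It could be confused with the brown red-capped bottle at (443,188) at the back, or with the timer's red dial at (407,262).
- **Black cap:** the amber bottle is at (319,205). It could be confused with the yellow look-alike at (341,174) and the brown bottles at the back, (434,155) and (385,130).
- **White cap:** the vial is at (445,385). It could be confused with the beakers at (460,275) and (645,320), and the white-capped brown bottle at (387,100).
- **Green lid:** the jar is at (296,280).
- **Dishes:** red (357,243), black (500,345), white (394,363), green (345,327). The beige dish at (420,217) is a decoy.

Next I'll take close crops.

```bash
python3 - <<'E'
from cell import env
import cv2,numpy as np
for n,(x0,y0,x1,y1) in dict(scene=(150,115,360,285),top=(140,130,400,285)).items():
    im=env.read_camera(n)[:,:,::-1]; np.save(n,im); k=3
    c=cv2.resize(im[y0:y1,x0:x1],None,fx=k,fy=k,interpolation=cv2.INTER_CUBIC)
    for x in range(x0,x1,10): cv2.putText(c,str(x),((x-x0)*k,8),0,.3,(0,0,255),1) if x%20==0 else 0; c[::6,(x-x0)*k]=(255,0,255)
    for y in range(y0+(-y0)%10,y1,10): cv2.putText(c,str(y),(0,(y-y0)*k),0,.3,(0,0,255),1) if y%20==0 else 0; c[(y-y0)*k,::6]=(255,0,255)
    cv2.imwrite(f"pics/{n}1.png",c)
E
```

```text
(no output)
```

View pics/scene1.png

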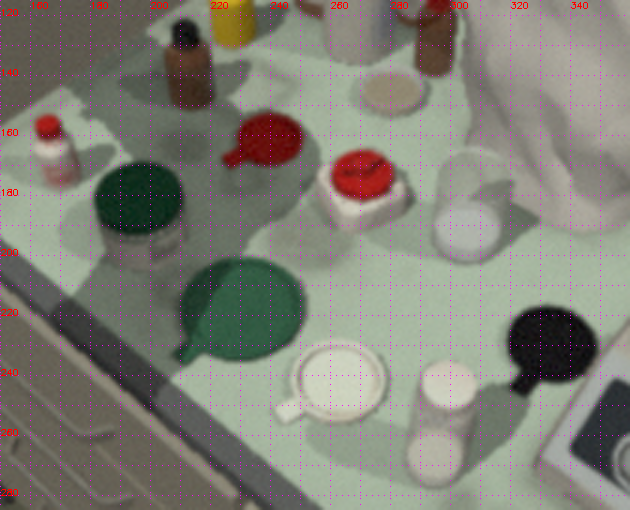

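View pics/top1.png

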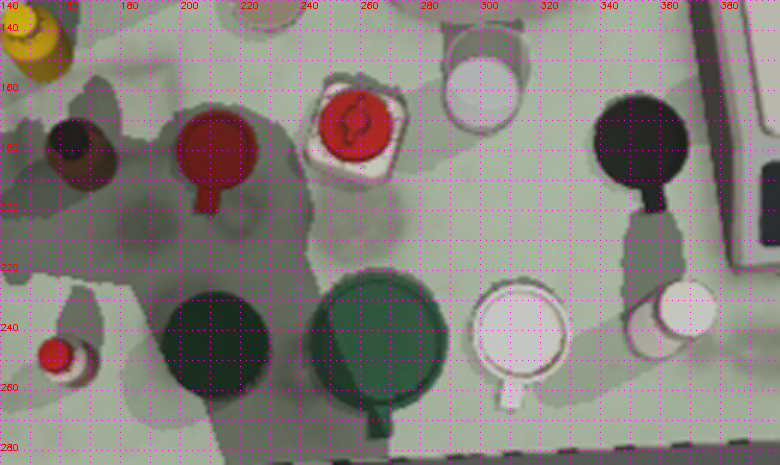

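The crops confirm the choice. Cap and lid centres, scene / top:

| Container | Scene | Top |
|---|---|---|
| Red | (166,156) | (158,248) |
| Amber | (212,125) | (163,176) |
| Vial | (300,243) | (369,233) |
| Jar | (196,180) | (212,245) |

Dish centres, scene / top:

| Dish | Scene | Top |
|---|---|---|
| Red | (240,161) | (212,180) |
| Black | (334,230) | (354,177) |
| White | (263,242) | (313,240) |
| Green | (231,218) | (266,243) |

Next I'll triangulate these and draw model outlines over the pictures as a check.

```bash
cat > h.py <<'E'
from cell import env
import cv2,numpy as np
C={n:env.camera_model(n) for n in("scene","top")}
def proj(n,X):
    c=C[n];p=np.atleast_2d(X)@c["R"].T+c["t"];return np.c_[c["fx"]*p[:,0]/p[:,2]+c["cx"],c["fy"]*p[:,1]/p[:,2]+c["cy"]]
def P(n):
    c=C[n];K=np.array([[c["fx"],0,c["cx"]],[0,c["fy"],c["cy"]],[0,0,1]]);return K@np.c_[c["R"],c["t"]]
def tri(a,b):
    X=cv2.triangulatePoints(P("scene"),P("top"),np.float64(a),np.float64(b)).ravel();return X[:3]/X[3]
def at_z(n,p,z):
    c=C[n];d=c["R"].T@np.array([(p[0]-c["cx"])/c["fx"],(p[1]-c["cy"])/c["fy"],1]);o=-c["R"].T@c["t"];return o+d*(z-o[2])/d[2]
def circ(x,y,z,r):
    a=np.linspace(0,2*np.pi,60);return np.c_[x+r*np.cos(a),y+r*np.sin(a),z+0*a]
def overlay(n,im,circles,box,k,out):
    x0,y0,x1,y1=box;c=cv2.resize(im[y0:y1,x0:x1],None,fx=k,fy=k,interpolation=cv2.INTER_CUBIC)
    for q in circles: cv2.polylines(c,[np.int32(np.round(((proj(n,circ(*q))+.5-[x0,y0])*k-.5)))],True,(255,255,0),1)
    cv2.imwrite(out,c)
BOX=dict(scene=(150,115,360,285),top=(140,130,400,285))
E
python3 - <<'E'
from h import *
M=dict(red=((166,154.5),(158.3,248.3),.067),amber=((212,124),(163,176),.083),vial=((299.7,243.3),(369,233),.106),jar=((196.5,179),(212,245),.058),
dred=((240,161),(212.3,179.7),.01),dblack=((334,229.7),(353.7,177.3),.01),dwhite=((263.3,242.3),(313.3,240.3),.01),dgreen=((231.3,217.7),(266,243.3),.01))
R=dict(red=.0165,amber=.021,vial=.022,jar=.0345,dred=.0295,dblack=.034,dwhite=.035,dgreen=.048)
cs=[]
for k,(a,b,z) in M.items():
    s,t=at_z("scene",a,z),at_z("top",b,z); print(k,tri(a,b).round(4),s[:2].round(4),t[:2].round(4))
    m=(s+t)/2; m=t
    cs+=[(m[0],m[1],0,R[k]),(m[0],m[1],z,R[k]*(.6 if k in("red","amber") else 1))]
for n in BOX: overlay(n,np.load(n+".npy"),cs,BOX[n],3,f"pics/{n}2.png")
E
```

```text
red [0.4356 0.1911 0.0701] [0.4372 0.1939] [0.4359 0.1917]
amber [0.5774 0.1791 0.0821] [0.5771 0.1781] [0.577 0.179]
vial [ 0.4394 -0.2122  0.1027] [ 0.4375 -0.2131] [ 0.439  -0.2115]
jar [0.4384 0.0879 0.0575] [0.4386 0.0873] [0.438 0.088]
dred [0.585  0.0894 0.0038] [0.5801 0.0855] [0.5838 0.0885]
dblack [ 0.5747 -0.2156  0.0021] [ 0.569  -0.2175] [ 0.573  -0.2142]
dwhite [ 0.4436 -0.1181 -0.0008] [ 0.4378 -0.1221] [ 0.4428 -0.1172]
dgreen [ 4.427e-01 -1.890e-02 -2.000e-04] [ 0.4374 -0.0241] [ 0.4417 -0.019 ]
```

View pics/scene2.png

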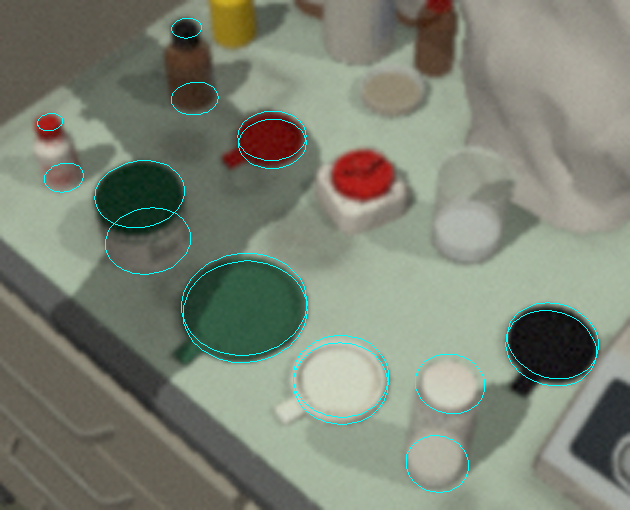

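View pics/top2.png

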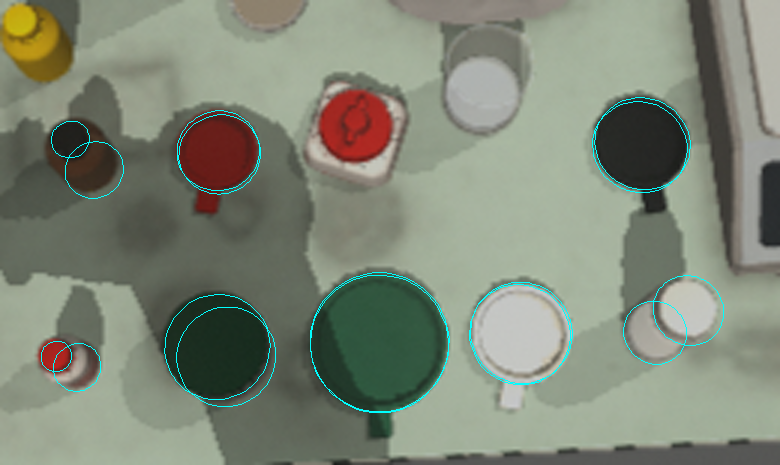

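The overlays fit: the bases and tops match in both views. Triangulated heights are jar 57.5, amber 82 and vial 103 mm. The dish silhouette centres come out at 0–4 mm high, against an expected ~5 mm mid-height. Next I'll check clearance to the back bottles for the amber pick, and to the timer for the red dish.

```bash
python3 - <<'E'
from h import *
for k,p,z in [("blue base near edge",(196,128.5),0),("yellow base near edge",(160,157),0),("yellow cap",(146.5,136),.083),("brownred near",(230,110),0),("timer left",(241,181),.02),("timer near",(265,192),.0),("beaker near",(300,174),0),("bag low",(290,137),0)]: print(k,at_z("top",p,z).round(3))
E
```

```text
blue base near edge [0.706 0.122 0.   ]
yellow base near edge [0.644 0.203 0.   ]
yellow cap [0.663 0.212 0.083]
brownred near [0.746 0.045 0.   ]
timer left [0.575 0.027 0.02 ]
timer near [ 0.553 -0.023  0.   ]
beaker near [ 0.589 -0.101  0.   ]
bag low [ 0.675 -0.085  0.   ]
```

Request:
{"op": "step_arm", "data": {
  "moves": [
    {"dp": [0, 0, -50], "dr": [0, 0, 0], "fingers": 0},
    {"dp": [0, 0, -50], "dr": [0, 0, 0], "fingers": 0},
    {"dp": [0, 0, -50], "dr": [0, 0, 0], "fingers": 0},
    {"dp": [0, 0, -50], "dr": [0, 0, 0], "fingers": 0},
    {"dp": [0, 0, -40], "dr": [0, 0, 0], "fingers": 0}
  ]
}}

```text
time_s: 0.82
tool_pos: [0.177, 0.6253, 0.4649]
tool_rot: [179.9, 0.0, 164.2]
force: [0.3, 0.7, -0.3]
grip_width: 0.0872
grasp_force: 0.0
```

Request:
{"op": "step_arm", "data": {
  "moves": [
    {"dp": [-41, -35, 0], "dr": [0, 0, 0], "fingers": 0},
    {"dp": [-41, -35, 0], "dr": [0, 0, 0], "fingers": 0},
    {"dp": [-41, -35, 0], "dr": [0, 0, 0], "fingers": 0},
    {"dp": [-41, -35, 0], "dr": [0, 0, 0], "fingers": 0},
    {"dp": [-41, -35, 0], "dr": [0, 0, 0], "fingers": 0}
  ]
}}

```text
time_s: 1.45
tool_pos: [0.3274, 0.3995, 0.4625]
tool_rot: [180.0, 0.0, 164.2]
force: [0.4, -0.3, 0.3]
grip_width: 0.0869
grasp_force: 0.0
```

Request:
{"op": "step_arm", "data": {
  "moves": [
    {"dp": [-41, -35, 0], "dr": [0, 0, 0], "fingers": 0},
    {"dp": [-41, -35, 0], "dr": [0, 0, 0], "fingers": 0},
    {"dp": [-41, -35, 0], "dr": [0, 0, 0], "fingers": 0},
    {"dp": [-41, -35, 0], "dr": [0, 0, 0], "fingers": 0},
    {"dp": [-41, -35, 0], "dr": [0, 0, 0], "fingers": 0}
  ]
}}

```text
time_s: 2.08
tool_pos: [0.4769, 0.1754, 0.4626]
tool_rot: [180.0, 0.0, 164.2]
force: [0.6, 0.1, 0.5]
grip_width: 0.0871
grasp_force: 0.0
```

Request:
{"op": "step_arm", "data": {
  "moves": [
    {"dp": [0, 0, 0], "dr": [0, 0, 0.162], "fingers": 0},
    {"dp": [0, 0, 0], "dr": [0, 0, 0.162], "fingers": 0},
    {"dp": [0, 0, 0], "dr": [0, 0, 0.162], "fingers": 0},
    {"dp": [0, 0, 0], "dr": [0, 0, 0.162], "fingers": 0},
    {"dp": [0, 0, 0], "dr": [0, 0, 0.162], "fingers": 0}
  ]
}}

```text
time_s: 2.7
tool_pos: [0.4761, 0.177, 0.4625]
tool_rot: [-180.0, -0.0, 117.5]
force: [0.2, 0.4, 0.1]
grip_width: 0.0871
grasp_force: 0.0
```

Request:
{"op": "step_arm", "data": {
  "moves": [
    {"dp": [0, 0, 0], "dr": [0, 0, 0.162], "fingers": 0},
    {"dp": [0, 0, 0], "dr": [0, 0, 0.162], "fingers": 0},
    {"dp": [0, 0, 0], "dr": [0, 0, 0.162], "fingers": 0},
    {"dp": [0, 0, 0], "dr": [0, 0, 0], "fingers": 0},
    {"dp": [0, 0, 0], "dr": [0, 0, 0], "fingers": 0}
  ]
}}

```text
time_s: 3.32
tool_pos: [0.4762, 0.177, 0.4625]
tool_rot: [-180.0, -0.0, 90.1]
force: [0.1, -0.1, -0.7]
grip_width: 0.0874
grasp_force: 0.0
```

Request:
{"op": "step_arm", "data": {
  "moves": [
    {"dp": [2, 51, 0], "dr": [0, 0, 0], "fingers": 0},
    {"dp": [0, 50, 0], "dr": [0, 0, 0], "fingers": 0},
    {"dp": [0, 0, 60], "dr": [0, 0, 0], "fingers": 0},
    {"dp": [0, 0, 60], "dr": [0, 0, 0], "fingers": 0},
    {"dp": [0, 0, 60], "dr": [0, 0, 0], "fingers": 0}
  ]
}}

```text
time_s: 3.95
tool_pos: [0.5773, 0.1789, 0.2805]
tool_rot: [180.0, 0.0, 90.1]
force: [0.9, 0.8, 0.0]
grip_width: 0.0868
grasp_force: 0.0
```

Request:
{"op": "step_arm", "data": {
  "moves": [
    {"dp": [0, 0, 60], "dr": [0, 0, 0], "fingers": 0},
    {"dp": [0, 0, 60], "dr": [0, 0, 0], "fingers": 0},
    {"dp": [0, 0, 30], "dr": [0, 0, 0], "fingers": 0},
    {"dp": [0, 0, 20], "dr": [0, 0, 0], "fingers": 0},
    {"dp": [0, 0, 0], "dr": [0, 0, 0], "fingers": 0}
  ]
}}

```text
time_s: 4.58
tool_pos: [0.5766, 0.1788, 0.1116]
tool_rot: [-179.9, 0.1, 90.0]
force: [0.4, 0.3, 0.2]
grip_width: 0.0869
grasp_force: 0.0
```

Request:
{"op": "step_arm", "data": {
  "moves": [
    {"dp": [0, 0, 30], "dr": [0, 0, 0], "fingers": 0},
    {"dp": [0, 0, 30], "dr": [0, 0, 0], "fingers": 0},
    {"dp": [0, 0, 15], "dr": [0, 0, 0], "fingers": 0},
    {"dp": [0, 0, 9], "dr": [0, 0, 0], "fingers": 0},
    {"dp": [0, 0, 0], "dr": [0, 0, 0], "fingers": 0}
  ]
}}

```text
time_s: 5.2
tool_pos: [0.5777, 0.1791, 0.029]
tool_rot: [180.0, -0.0, 90.0]
force: [-0.3, -0.2, 0.1]
grip_width: 0.0873
grasp_force: 0.0
```

Request:
{"op": "step_arm", "data": {
  "squeeze": 12,
  "moves": [
    {"dp": [0, 0, 0], "dr": [0, 0, 0], "fingers": 0.3},
    {"dp": [0, 0, 0], "dr": [0, 0, 0], "fingers": 0.45},
    {"dp": [0, 0, 0], "dr": [0, 0, 0], "fingers": 0.6},
    {"dp": [0, 0, 0], "dr": [0, 0, 0], "fingers": 0.8},
    {"dp": [0, 0, 0], "dr": [0, 0, 0], "fingers": 0.8}
  ]
}}

```text
time_s: 5.82
tool_pos: [0.5772, 0.1789, 0.0286]
tool_rot: [180.0, -0.0, 89.9]
force: [0.8, 0.4, -0.1]
grip_width: 0.0451
grasp_force: 0.0
```

Request:
{"op": "step_arm", "data": {
  "moves": [
    {"dp": [0, 0, 0], "dr": [0, 0, 0], "fingers": 0.8},
    {"dp": [0, 0, 0], "dr": [0, 0, 0], "fingers": 0.8},
    {"dp": [0, 0, 0], "dr": [0, 0, 0], "fingers": 0.8},
    {"dp": [0, 0, 0], "dr": [0, 0, 0], "fingers": 0.8},
    {"dp": [0, 0, -10], "dr": [0, 0, 0], "fingers": 0.8}
  ]
}}

```text
time_s: 6.45
tool_pos: [0.5761, 0.1786, 0.0378]
tool_rot: [-179.9, 0.1, 89.9]
force: [-0.3, -0.2, -1.3]
grip_width: 0.0409
grasp_force: 11.9
```

Request:
{"op": "step_arm", "data": {
  "moves": [
    {"dp": [0, 0, -30], "dr": [0, 0, 0], "fingers": 0.8},
    {"dp": [0, 0, -40], "dr": [0, 0, 0], "fingers": 0.8},
    {"dp": [0, 0, -40], "dr": [0, 0, 0], "fingers": 0.8},
    {"dp": [0, 0, -40], "dr": [0, 0, 0], "fingers": 0.8},
    {"dp": [0, 0, -20], "dr": [0, 0, 0], "fingers": 0.8}
  ]
}}

```text
time_s: 7.08
tool_pos: [0.5781, 0.179, 0.2119]
tool_rot: [179.8, -0.1, 89.9]
force: [-0.3, 0.8, -1.5]
grip_width: 0.0406
grasp_force: 11.9
```

Request:
{"op": "step_arm", "data": {
  "moves": [
    {"dp": [0, -30, 0], "dr": [0, 0, 0], "fingers": 0.8},
    {"dp": [-30, -40, 0], "dr": [0, 0, 0], "fingers": 0.8},
    {"dp": [-48, -12, 0], "dr": [0, 0, 0], "fingers": 0.8},
    {"dp": [-50, 0, 0], "dr": [0, 0, 0], "fingers": 0.8},
    {"dp": [-50, 0, 0], "dr": [0, 0, 0], "fingers": 0.8}
  ]
}}

```text
time_s: 7.7
tool_pos: [0.4946, -0.0005, 0.2092]
tool_rot: [179.9, -0.1, 90.0]
force: [0.7, 0.3, -1.0]
grip_width: 0.0408
grasp_force: 11.9
```

Request:
{"op": "step_arm", "data": {
  "moves": [
    {"dp": [-50, 0, 0], "dr": [0, 0, 0], "fingers": 0.8},
    {"dp": [-50, 0, 0], "dr": [0, 0, 0], "fingers": 0.8},
    {"dp": [-50, 0, 0], "dr": [0, 0, 0], "fingers": 0.8},
    {"dp": [-40, 0, 0], "dr": [0, 0, 0], "fingers": 0.8},
    {"dp": [-23, 0, 0], "dr": [0, 0, 0], "fingers": 0.8}
  ]
}}

```text
time_s: 8.32
tool_pos: [0.494, -0.2147, 0.2092]
tool_rot: [180.0, 0.0, 89.8]
force: [0.8, 0.3, -0.6]
grip_width: 0.0409
grasp_force: 11.9
```

Request:
{"op": "step_arm", "data": {
  "moves": [
    {"dp": [0, 25, 0], "dr": [0, 0, 0], "fingers": 0.8},
    {"dp": [0, 30, 20], "dr": [0, 0, 0], "fingers": 0.8},
    {"dp": [0, 20, 40], "dr": [0, 0, 0], "fingers": 0.8},
    {"dp": [0, 0, 30], "dr": [0, 0, 0], "fingers": 0.8},
    {"dp": [0, 0, 10], "dr": [0, 0, 0], "fingers": 0.8}
  ]
}}

```text
time_s: 8.95
tool_pos: [0.5685, -0.2115, 0.1067]
tool_rot: [-179.8, -0.0, 89.9]
force: [-0.6, 0.6, -1.8]
grip_width: 0.0411
grasp_force: 11.9
```

Request:
{"op": "step_arm", "data": {
  "moves": [
    {"dp": [0, 2, 20], "dr": [0, 0, 0], "fingers": 0.8},
    {"dp": [0, 0, 20], "dr": [0, 0, 0], "fingers": 0.8},
    {"dp": [0, 0, 15], "dr": [0, 0, 0], "fingers": 0.8},
    {"dp": [0, 0, 5], "dr": [0, 0, 0], "fingers": 0.8},
    {"dp": [0, 0, 0], "dr": [0, 0, 0], "fingers": 0.8}
  ]
}}

```text
time_s: 9.57
tool_pos: [0.5718, -0.2121, 0.0484]
tool_rot: [-180.0, -0.0, 89.9]
force: [-0.4, -0.1, -1.0]
grip_width: 0.0407
grasp_force: 11.9
```

```bash
python3 - <<'E'
from h import *
im=[cv2.resize(env.read_camera(n)[y0:y1,x0:x1,::-1],(400,400)) for n,(x0,y0,x1,y1) in dict(scene=(270,150,390,270),top=(290,110,410,230)).items()]
cv2.imwrite("pics/a1.png",np.hstack(im)); o=env.get_obs(); print(o["tool_pos"],o["force"])
E
```

```text
[ 0.57236283 -0.2123322   0.04921478] [ 0.17572925  0.65083259 -0.69689322]
```

View pics/a1.png

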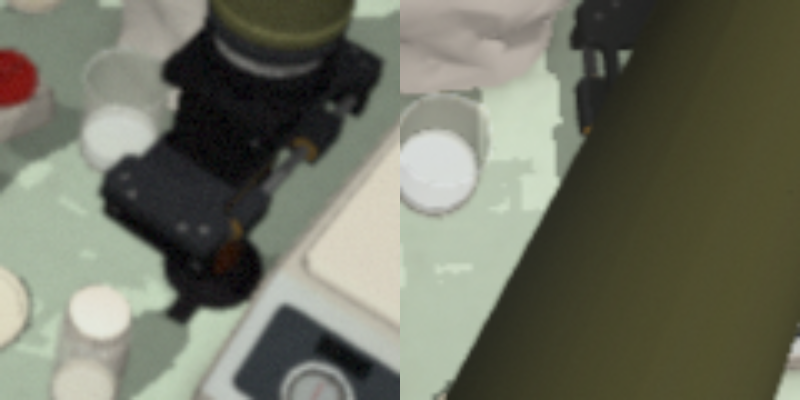

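The amber bottle, at crop (230,260), is centred over the black dish. I'll lower it.

Request:
{"op": "step_arm", "data": {
  "moves": [
    {"dp": [0, 0, 6], "dr": [0, 0, 0], "fingers": 0.8},
    {"dp": [0, 0, 5], "dr": [0, 0, 0], "fingers": 0.8},
    {"dp": [0, 0, 4], "dr": [0, 0, 0], "fingers": 0.8},
    {"dp": [0, 0, 0], "dr": [0, 0, 0], "fingers": 0.8},
    {"dp": [0, 0, 0], "dr": [0, 0, 0], "fingers": 0.8}
  ]
}}

```text
time_s: 10.3
tool_pos: [0.5719, -0.2121, 0.0336]
tool_rot: [180.0, 0.0, 89.9]
force: [0.2, -0.6, -1.0]
grip_width: 0.0407
grasp_force: 11.9
```

Request:
{"op": "step_arm", "data": {
  "moves": [
    {"dp": [0, 0, 1], "dr": [0, 0, 0], "fingers": 0.8},
    {"dp": [0, 0, 1], "dr": [0, 0, 0], "fingers": 0.8},
    {"dp": [0, 0, 0.5], "dr": [0, 0, 0], "fingers": 0.8},
    {"dp": [0, 0, 0], "dr": [0, 0, 0], "fingers": 0.8},
    {"dp": [0, 0, 0], "dr": [0, 0, 0], "fingers": 0.8}
  ]
}}

```text
time_s: 10.92
tool_pos: [0.572, -0.2121, 0.0316]
tool_rot: [180.0, -0.0, 89.9]
force: [-1.3, 1.4, 5.8]
grip_width: 0.0409
grasp_force: 11.9
```

Request:
{"op": "step_arm", "data": {
  "moves": [
    {"dp": [0, 0, 0], "dr": [0, 0, 0], "fingers": 0.5},
    {"dp": [0, 0, 0], "dr": [0, 0, 0], "fingers": 0.4},
    {"dp": [0, 0, 0], "dr": [0, 0, 0], "fingers": 0.3},
    {"dp": [0, 0, 0], "dr": [0, 0, 0], "fingers": 0.25},
    {"dp": [0, 0, 0], "dr": [0, 0, 0], "fingers": 0.25}
  ]
}}

```text
time_s: 11.55
tool_pos: [0.5719, -0.2121, 0.031]
tool_rot: [180.0, -0.0, 89.9]
force: [0.8, 0.9, -1.0]
grip_width: 0.0641
grasp_force: 0.0
```

Request:
{"op": "step_arm", "data": {
  "moves": [
    {"dp": [0, 0, -10], "dr": [0, 0, 0], "fingers": 0.25},
    {"dp": [0, 0, -30], "dr": [0, 0, 0], "fingers": 0.25},
    {"dp": [0, 0, -50], "dr": [0, 0, 0], "fingers": 0.25},
    {"dp": [0, 0, -50], "dr": [0, 0, 0], "fingers": 0.1},
    {"dp": [0, -25, -40], "dr": [0, 0, 0], "fingers": 0}
  ]
}}

```text
time_s: 12.18
tool_pos: [0.5482, -0.2119, 0.214]
tool_rot: [179.8, 0.1, 90.0]
force: [-0.0, 0.2, 0.2]
grip_width: 0.0779
grasp_force: 0.0
```

Request:
{"op": "step_arm", "data": {
  "moves": [
    {"dp": [30, -40, 0], "dr": [0, 0, 0], "fingers": 0},
    {"dp": [44, -40, 0], "dr": [0, 0, 0], "fingers": 0},
    {"dp": [50, -30, 0], "dr": [0, 0, 0], "fingers": 0},
    {"dp": [55, 0, 0], "dr": [0, 0, 0], "fingers": 0},
    {"dp": [55, 0, 0], "dr": [0, 0, 0], "fingers": 0}
  ]
}}

```text
time_s: 12.8
tool_pos: [0.4369, 0.0235, 0.2124]
tool_rot: [179.8, -0.1, 89.9]
force: [0.4, 0.1, -0.0]
grip_width: 0.0873
grasp_force: 0.0
```

Request:
{"op": "step_arm", "data": {
  "moves": [
    {"dp": [55, 0, 0], "dr": [0, 0, 0], "fingers": 0},
    {"dp": [55, 0, 0], "dr": [0, 0, 0], "fingers": 0},
    {"dp": [40, 0, 0], "dr": [0, 0, 0], "fingers": 0},
    {"dp": [20, 0, 0], "dr": [0, 0, 0], "fingers": 0},
    {"dp": [0, 0, 0], "dr": [0, 0, 0], "fingers": 0}
  ]
}}

```text
time_s: 13.42
tool_pos: [0.4373, 0.1922, 0.2113]
tool_rot: [180.0, 0.0, 90.0]
force: [-0.5, -0.2, -0.7]
grip_width: 0.087
grasp_force: 0.0
```

Request:
{"op": "step_arm", "data": {
  "moves": [
    {"dp": [0, 0, 50], "dr": [0, 0, 0], "fingers": 0},
    {"dp": [0, 0, 50], "dr": [0, 0, 0], "fingers": 0},
    {"dp": [0, 0, 50], "dr": [0, 0, 0], "fingers": 0},
    {"dp": [0, 0, 30], "dr": [0, 0, 0], "fingers": 0},
    {"dp": [0, 0, 12], "dr": [0, 0, 0], "fingers": 0}
  ]
}}

```text
time_s: 14.05
tool_pos: [0.4367, 0.1892, 0.0178]
tool_rot: [-179.9, 0.1, 89.8]
force: [0.2, -0.3, 0.1]
grip_width: 0.087
grasp_force: 0.0
```

Request:
{"op": "step_arm", "data": {
  "moves": [
    {"dp": [0, 0, 0], "dr": [0, 0, 0], "fingers": 0.3},
    {"dp": [0, 0, 0], "dr": [0, 0, 0], "fingers": 0.5},
    {"dp": [0, 0, 0], "dr": [0, 0, 0], "fingers": 0.6},
    {"dp": [0, 0, 0], "dr": [0, 0, 0], "fingers": 0.7},
    {"dp": [0, 0, 0], "dr": [0, 0, 0], "fingers": 0.9}
  ]
}}

```text
time_s: 14.68
tool_pos: [0.4374, 0.1923, 0.0194]
tool_rot: [180.0, -0.0, 90.0]
force: [0.1, -0.2, -0.7]
grip_width: 0.0449
grasp_force: 0.0
```

Request:
{"op": "step_arm", "data": {
  "moves": [
    {"dp": [0, 0, 0], "dr": [0, 0, 0], "fingers": 0.9},
    {"dp": [0, 0, 0], "dr": [0, 0, 0], "fingers": 0.9},
    {"dp": [0, 0, 0], "dr": [0, 0, 0], "fingers": 0.9},
    {"dp": [0, 0, 0], "dr": [0, 0, 0], "fingers": 0.9},
    {"dp": [0, 0, 0], "dr": [0, 0, 0], "fingers": 0.9}
  ]
}}

```text
time_s: 15.3
tool_pos: [0.4372, 0.1921, 0.0191]
tool_rot: [-180.0, -0.0, 89.9]
force: [-0.9, 0.2, 1.4]
grip_width: 0.0321
grasp_force: 12.0
```

Request:
{"op": "step_arm", "data": {
  "moves": [
    {"dp": [0, 0, -10], "dr": [0, 0, 0], "fingers": 0.9},
    {"dp": [0, 0, -40], "dr": [0, 0, 0], "fingers": 0.9},
    {"dp": [0, 0, -50], "dr": [0, 0, 0], "fingers": 0.9},
    {"dp": [-20, 10, -50], "dr": [0, 0, 0], "fingers": 0.9},
    {"dp": [-40, 15, -20], "dr": [0, 0, 0], "fingers": 0.9}
  ]
}}

```text
time_s: 15.92
tool_pos: [0.4638, 0.1334, 0.193]
tool_rot: [179.7, -0.2, 90.2]
force: [-0.2, -0.2, -0.8]
grip_width: 0.032
grasp_force: 12.0
```

Request:
{"op": "step_arm", "data": {
  "moves": [
    {"dp": [-43, 20, 0], "dr": [0, 0, 0], "fingers": 0.9},
    {"dp": [0, 0, 0], "dr": [0, 0, -0.157], "fingers": 0.9},
    {"dp": [0, 0, 0], "dr": [0, 0, -0.157], "fingers": 0.9},
    {"dp": [0, 0, 0], "dr": [0, 0, -0.157], "fingers": 0.9},
    {"dp": [0, 0, 0], "dr": [0, 0, -0.157], "fingers": 0.9}
  ]
}}

```text
time_s: 16.55
tool_pos: [0.4822, 0.0888, 0.1896]
tool_rot: [180.0, 0.0, 126.2]
force: [0.7, -0.5, -0.2]
grip_width: 0.032
grasp_force: 12.0
```

Request:
{"op": "step_arm", "data": {
  "moves": [
    {"dp": [0, 0, 0], "dr": [0, 0, -0.157], "fingers": 0.9},
    {"dp": [0, 0, 0], "dr": [0, 0, -0.157], "fingers": 0.9},
    {"dp": [0, 0, 0], "dr": [0, 0, -0.157], "fingers": 0.9},
    {"dp": [0, 0, 0], "dr": [0, 0, -0.157], "fingers": 0.9},
    {"dp": [0, 0, 0], "dr": [0, 0, -0.157], "fingers": 0.9}
  ]
}}

```text
time_s: 17.18
tool_pos: [0.4822, 0.0888, 0.1895]
tool_rot: [180.0, 0.0, 171.2]
force: [0.8, -0.2, -0.3]
grip_width: 0.0321
grasp_force: 12.0
```

Request:
{"op": "step_arm", "data": {
  "moves": [
    {"dp": [0, 0, 0], "dr": [0, 0, -0.157], "fingers": 0.9},
    {"dp": [0, 0, 0], "dr": [0, 0, 0], "fingers": 0.9},
    {"dp": [0, 0, 0], "dr": [0, 0, 0], "fingers": 0.9},
    {"dp": [0, 0, 0], "dr": [0, 0, 0], "fingers": 0.9},
    {"dp": [0, 0, 0], "dr": [0, 0, 0], "fingers": 0.9}
  ]
}}

```text
time_s: 17.8
tool_pos: [0.4822, 0.089, 0.1891]
tool_rot: [180.0, 0.0, 179.9]
force: [0.3, 0.0, -0.6]
grip_width: 0.0323
grasp_force: 12.0
```

Request:
{"op": "step_arm", "data": {
  "moves": [
    {"dp": [-40, 0, 0], "dr": [0, 0, 0], "fingers": 0.9},
    {"dp": [-43, 0, 20], "dr": [0, 0, 0], "fingers": 0.9},
    {"dp": [-20, 0, 40], "dr": [0, 0, 0], "fingers": 0.9},
    {"dp": [0, 0, 40], "dr": [0, 0, 0], "fingers": 0.9},
    {"dp": [0, 0, 30], "dr": [0, 0, 0], "fingers": 0.9}
  ]
}}

```text
time_s: 18.42
tool_pos: [0.5845, 0.0887, 0.0568]
tool_rot: [-179.9, -0.1, 179.9]
force: [-0.8, -0.6, 0.2]
grip_width: 0.0319
grasp_force: 12.0
```

Request:
{"op": "step_arm", "data": {
  "moves": [
    {"dp": [0, 0, 20], "dr": [0, 0, 0], "fingers": 0.9},
    {"dp": [0, 0, 5], "dr": [0, 0, 0], "fingers": 0.9},
    {"dp": [0, 0, 0], "dr": [0, 0, 0], "fingers": 0.9},
    {"dp": [0, 0, 0], "dr": [0, 0, 0], "fingers": 0.9},
    {"dp": [0, 0, 0], "dr": [0, 0, 0], "fingers": 0.9}
  ]
}}

```text
time_s: 19.05
tool_pos: [0.5859, 0.0891, 0.0352]
tool_rot: [180.0, 0.1, 179.9]
force: [-0.3, 0.1, -0.3]
grip_width: 0.0326
grasp_force: 12.0
```

```bash
python3 - <<'E'
from h import *
im=[cv2.resize(env.read_camera(n)[y0:y1,x0:x1,::-1],(400,400)) for n,(x0,y0,x1,y1) in dict(scene=(180,90,300,210),top=(270,130,410,270)).items()]
cv2.imwrite("pics/r1.png",np.hstack(im)); o=env.get_obs(); print(o["tool_pos"],o["force"])
E
```

```text
[0.58558453 0.08899153 0.03475999] [-0.72513684  0.10187971 -1.19077866]
```

View pics/r1.png

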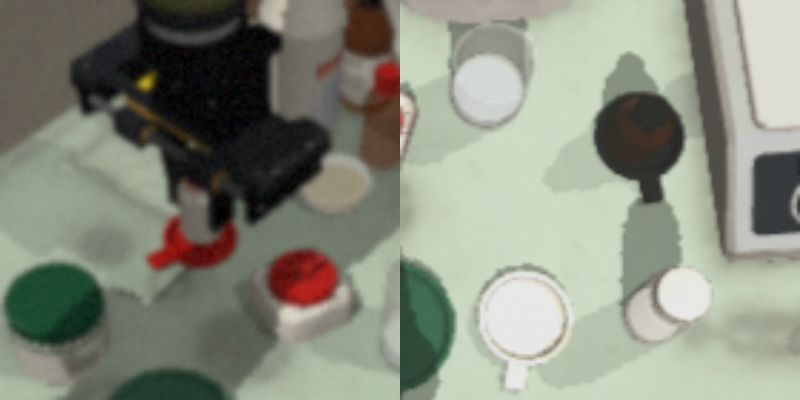

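The amber bottle stands in the black dish, at right crop (640,135). The red bottle, at left crop (205,220), is over the red dish and clear of the timer.

Request:
{"op": "step_arm", "data": {
  "moves": [
    {"dp": [0, 0, 5], "dr": [0, 0, 0], "fingers": 0.9},
    {"dp": [0, 0, 4], "dr": [0, 0, 0], "fingers": 0.9},
    {"dp": [0, 0, 3], "dr": [0, 0, 0], "fingers": 0.9},
    {"dp": [0, 0, 1], "dr": [0, 0, 0], "fingers": 0.9},
    {"dp": [0, 0, 0], "dr": [0, 0, 0], "fingers": 0.9}
  ]
}}

```text
time_s: 19.77
tool_pos: [0.5853, 0.0889, 0.0221]
tool_rot: [180.0, -0.0, 179.9]
force: [-2.5, -0.0, 7.7]
grip_width: 0.032
grasp_force: 12.0
```

Request:
{"op": "step_arm", "data": {
  "moves": [
    {"dp": [0, 0, 0.5], "dr": [0, 0, 0], "fingers": 0.9},
    {"dp": [0, 0, 0], "dr": [0, 0, 0], "fingers": 0.9},
    {"dp": [0, 0, 0], "dr": [0, 0, 0], "fingers": 0.9},
    {"dp": [0, 0, 0], "dr": [0, 0, 0], "fingers": 0.9},
    {"dp": [0, 0, 0], "dr": [0, 0, 0], "fingers": 0.9}
  ]
}}

```text
time_s: 20.4
tool_pos: [0.5854, 0.0889, 0.022]
tool_rot: [180.0, 0.0, 179.9]
force: [-3.5, -0.8, 9.1]
grip_width: 0.0321
grasp_force: 12.0
```

Request:
{"op": "step_arm", "data": {
  "moves": [
    {"dp": [0, 0, 0], "dr": [0, 0, 0], "fingers": 0.6},
    {"dp": [0, 0, 0], "dr": [0, 0, 0], "fingers": 0.5},
    {"dp": [0, 0, 0], "dr": [0, 0, 0], "fingers": 0.42},
    {"dp": [0, 0, 0], "dr": [0, 0, 0], "fingers": 0.42},
    {"dp": [0, 0, -10], "dr": [0, 0, 0], "fingers": 0.42}
  ]
}}

```text
time_s: 21.02
tool_pos: [0.5843, 0.0886, 0.03]
tool_rot: [-180.0, -0.1, 179.9]
force: [-0.7, 0.3, -0.9]
grip_width: 0.0505
grasp_force: 0.0
```

Request:
{"op": "step_arm", "data": {
  "moves": [
    {"dp": [0, 0, -30], "dr": [0, 0, 0], "fingers": 0.42},
    {"dp": [0, 0, -50], "dr": [0, 0, 0], "fingers": 0.42},
    {"dp": [0, 0, -50], "dr": [0, 0, 0], "fingers": 0.2},
    {"dp": [30, 0, 0], "dr": [0, 0, 0], "fingers": 0},
    {"dp": [50, 0, 0], "dr": [0, 0, 0.157], "fingers": 0}
  ]
}}

```text
time_s: 21.65
tool_pos: [0.5059, 0.0887, 0.1621]
tool_rot: [180.0, 0.2, 170.6]
force: [-1.3, 0.5, 0.7]
grip_width: 0.0729
grasp_force: 0.0
```

Request:
{"op": "step_arm", "data": {
  "moves": [
    {"dp": [0, 0, 0], "dr": [0, 0, 0.157], "fingers": 0},
    {"dp": [0, 0, 0], "dr": [0, 0, 0.157], "fingers": 0},
    {"dp": [0, 0, 0], "dr": [0, 0, 0.157], "fingers": 0},
    {"dp": [0, 0, 0], "dr": [0, 0, 0.157], "fingers": 0},
    {"dp": [0, 0, 0], "dr": [0, 0, 0.157], "fingers": 0}
  ]
}}

```text
time_s: 22.28
tool_pos: [0.5053, 0.0888, 0.1614]
tool_rot: [179.9, 0.0, 125.6]
force: [0.1, 0.2, -0.3]
grip_width: 0.0874
grasp_force: 0.0
```

Request:
{"op": "step_arm", "data": {
  "moves": [
    {"dp": [0, 0, 0], "dr": [0, 0, 0.157], "fingers": 0},
    {"dp": [0, 0, 0], "dr": [0, 0, 0.157], "fingers": 0},
    {"dp": [0, 0, 0], "dr": [0, 0, 0.157], "fingers": 0},
    {"dp": [0, 0, 0], "dr": [0, 0, 0.157], "fingers": 0},
    {"dp": [0, -50, 0], "dr": [0, 0, 0], "fingers": 0}
  ]
}}

```text
time_s: 22.9
tool_pos: [0.4567, 0.0884, 0.1607]
tool_rot: [179.9, 0.2, 89.7]
force: [-1.3, 0.8, 0.8]
grip_width: 0.0867
grasp_force: 0.0
```

Request:
{"op": "step_arm", "data": {
  "moves": [
    {"dp": [0, -16, 0], "dr": [0, 0, 0], "fingers": 0},
    {"dp": [0, 0, 0], "dr": [0, 0, 0], "fingers": 0},
    {"dp": [0, 0, 0], "dr": [0, 0, 0], "fingers": 0},
    {"dp": [0, 0, 0], "dr": [0, 0, 0], "fingers": 0},
    {"dp": [0, 0, 0], "dr": [0, 0, 0], "fingers": 0}
  ]
}}

```text
time_s: 23.52
tool_pos: [0.4396, 0.0889, 0.1605]
tool_rot: [180.0, 0.0, 89.9]
force: [-0.4, -0.0, 1.1]
grip_width: 0.0872
grasp_force: 0.0
```

Request:
{"op": "step_arm", "data": {
  "moves": [
    {"dp": [0, 0, 50], "dr": [0, 0, 0], "fingers": 0},
    {"dp": [0, 0, 40], "dr": [0, 0, 0], "fingers": 0},
    {"dp": [0, 0, 20], "dr": [0, 0, 0], "fingers": 0},
    {"dp": [0, 0, 20], "dr": [0, 0, 0], "fingers": 0},
    {"dp": [0, 0, 11], "dr": [0, 0, 0], "fingers": 0}
  ]
}}

```text
time_s: 24.15
tool_pos: [0.4388, 0.0887, 0.0185]
tool_rot: [-179.9, 0.1, 89.9]
force: [0.0, 0.2, 0.8]
grip_width: 0.0869
grasp_force: 0.0
```

Request:
{"op": "step_arm", "data": {
  "squeeze": 18,
  "moves": [
    {"dp": [0, 0, 0], "dr": [0, 0, 0], "fingers": 0.1},
    {"dp": [0, 0, 0], "dr": [0, 0, 0], "fingers": 0.2},
    {"dp": [0, 0, 0], "dr": [0, 0, 0], "fingers": 0.3},
    {"dp": [0, 0, 0], "dr": [0, 0, 0], "fingers": 0.5},
    {"dp": [0, 0, 0], "dr": [0, 0, 0], "fingers": 0.5}
  ]
}}

```text
time_s: 24.78
tool_pos: [0.4397, 0.0894, 0.0203]
tool_rot: [179.9, -0.0, 89.9]
force: [-0.4, -0.5, 5.4]
grip_width: 0.0663
grasp_force: 18.0
```

Request:
{"op": "step_arm", "data": {
  "moves": [
    {"dp": [0, 0, 0], "dr": [0, 0, 0], "fingers": 0.5},
    {"dp": [0, 0, -5], "dr": [0, 0, 0], "fingers": 0.5},
    {"dp": [0, 0, -15], "dr": [0, 0, 0], "fingers": 0.5},
    {"dp": [0, 0, -20], "dr": [0, 0, 0], "fingers": 0.5},
    {"dp": [0, 0, 0], "dr": [0, 0, 0], "fingers": 0.5}
  ]
}}

```text
time_s: 25.4
tool_pos: [0.4406, 0.0896, 0.0613]
tool_rot: [179.8, -0.1, 90.0]
force: [0.7, 1.5, -1.1]
grip_width: 0.0675
grasp_force: 18.0
```

Request:
{"op": "step_arm", "data": {
  "moves": [
    {"dp": [-20, 1, 0], "dr": [0, 0, 0], "fingers": 0.5},
    {"dp": [-30, 1, 0], "dr": [0, 0, 0], "fingers": 0.5},
    {"dp": [-30, 0, 0], "dr": [0, 0, 0], "fingers": 0.5},
    {"dp": [-20, 0, 0], "dr": [0, 0, 0], "fingers": 0.5},
    {"dp": [-8, 0, 0], "dr": [0, 0, 0], "fingers": 0.5}
  ]
}}

```text
time_s: 26.02
tool_pos: [0.4405, -0.02, 0.0591]
tool_rot: [-180.0, 0.0, 89.8]
force: [0.7, 0.2, -2.2]
grip_width: 0.0666
grasp_force: 18.0
```

Request:
{"op": "step_arm", "data": {
  "moves": [
    {"dp": [0, 0, 10], "dr": [0, 0, 0], "fingers": 0.5},
    {"dp": [0, 0, 10], "dr": [0, 0, 0], "fingers": 0.5},
    {"dp": [0, 0, 3], "dr": [0, 0, 0], "fingers": 0.5},
    {"dp": [0, 0, 0], "dr": [0, 0, 0], "fingers": 0.5},
    {"dp": [0, 0, 0], "dr": [0, 0, 0], "fingers": 0.5}
  ]
}}

```text
time_s: 26.65
tool_pos: [0.4413, -0.0187, 0.0367]
tool_rot: [180.0, -0.0, 90.0]
force: [-0.3, -0.1, -1.5]
grip_width: 0.0669
grasp_force: 18.0
```

```bash
python3 - <<'E'
from h import *
im=[cv2.resize(env.read_camera(n)[y0:y1,x0:x1,::-1],(400,400)) for n,(x0,y0,x1,y1) in dict(scene=(170,140,290,260),top=(190,150,310,270)).items()]
cv2.imwrite("pics/j1.png",np.hstack(im)); o=env.get_obs(); print(o["tool_pos"],o["force"])
E
```

```text
[ 0.441373   -0.0188248   0.03681967] [ 0.89221916  1.37317522 -3.02491383]
```

View pics/j1.png

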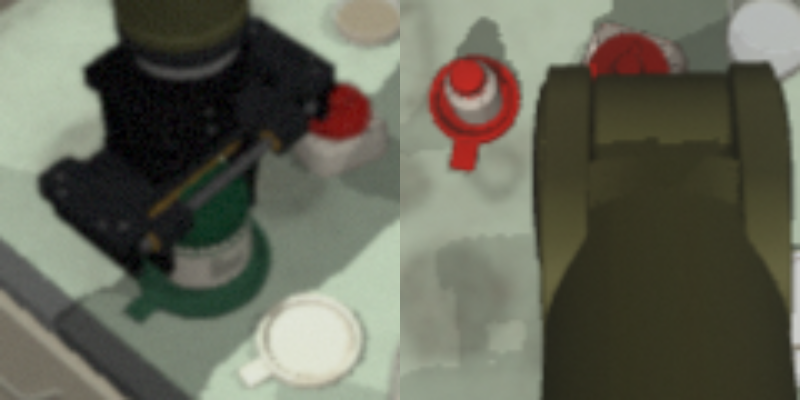

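The red bottle stands in its dish, at right crop (470,90). The jar, at left crop (210,240), is over the green dish. I'll lower it.

Request:
{"op": "step_arm", "data": {
  "moves": [
    {"dp": [0, 0, 5], "dr": [0, 0, 0], "fingers": 0.5},
    {"dp": [0, 0, 4], "dr": [0, 0, 0], "fingers": 0.5},
    {"dp": [0, 0, 3], "dr": [0, 0, 0], "fingers": 0.5},
    {"dp": [0, 0, 1.5], "dr": [0, 0, 0], "fingers": 0.5},
    {"dp": [0, 0, 0], "dr": [0, 0, 0], "fingers": 0.5}
  ]
}}

```text
time_s: 27.38
tool_pos: [0.4408, -0.0191, 0.0233]
tool_rot: [-179.9, -0.0, 89.9]
force: [-2.1, -1.9, 4.2]
grip_width: 0.067
grasp_force: 18.0
```

Request:
{"op": "step_arm", "data": {
  "moves": [
    {"dp": [0, 0, 0.5], "dr": [0, 0, 0], "fingers": 0.5},
    {"dp": [0, 0, 0], "dr": [0, 0, 0], "fingers": 0.5},
    {"dp": [0, 0, 0], "dr": [0, 0, 0], "fingers": 0.5},
    {"dp": [0, 0, 0], "dr": [0, 0, 0], "fingers": 0.5},
    {"dp": [0, 0, 0], "dr": [0, 0, 0], "fingers": 0.5}
  ]
}}

```text
time_s: 28.0
tool_pos: [0.4408, -0.019, 0.0233]
tool_rot: [-179.9, -0.0, 89.9]
force: [-4.9, -0.6, 9.7]
grip_width: 0.0667
grasp_force: 18.1
```

Request:
{"op": "step_arm", "data": {
  "moves": [
    {"dp": [0, 0, 0], "dr": [0, 0, 0], "fingers": 0.15},
    {"dp": [0, 0, 0], "dr": [0, 0, 0], "fingers": 0.05},
    {"dp": [0, 0, 0], "dr": [0, 0, 0], "fingers": 0},
    {"dp": [0, 0, 0], "dr": [0, 0, 0], "fingers": 0},
    {"dp": [0, 0, -15], "dr": [0, 0, 0], "fingers": 0}
  ]
}}

```text
time_s: 28.62
tool_pos: [0.44, -0.0192, 0.0372]
tool_rot: [-179.9, 0.1, 89.9]
force: [-0.1, -0.3, -0.4]
grip_width: 0.0871
grasp_force: 0.0
```

Request:
{"op": "step_arm", "data": {
  "moves": [
    {"dp": [0, 0, -35], "dr": [0, 0, 0], "fingers": 0},
    {"dp": [0, 0, -50], "dr": [0, 0, 0], "fingers": 0},
    {"dp": [0, 0, -50], "dr": [0, 0, 0], "fingers": 0},
    {"dp": [-20, 0, -30], "dr": [0, 0, 0], "fingers": 0},
    {"dp": [-50, 0, 0], "dr": [0, 0, 0], "fingers": 0}
  ]
}}

```text
time_s: 29.25
tool_pos: [0.4433, -0.0881, 0.2063]
tool_rot: [179.6, -0.1, 90.2]
force: [-0.3, -0.9, -1.3]
grip_width: 0.0871
grasp_force: 0.0
```

Request:
{"op": "step_arm", "data": {
  "moves": [
    {"dp": [-50, 0, 0], "dr": [0, 0, 0], "fingers": 0},
    {"dp": [-50, 0, 0], "dr": [0, 0, 0], "fingers": 0},
    {"dp": [-23, -1, 0], "dr": [0, 0, 0], "fingers": 0},
    {"dp": [0, 0, 0], "dr": [0, 0, 0], "fingers": 0},
    {"dp": [0, 0, 0], "dr": [0, 0, 0], "fingers": 0}
  ]
}}

```text
time_s: 29.88
tool_pos: [0.4401, -0.2107, 0.2028]
tool_rot: [180.0, -0.1, 90.0]
force: [-0.8, -0.5, -0.1]
grip_width: 0.0872
grasp_force: 0.0
```

Now down to TCP 0.047.

Request:
{"op": "step_arm", "data": {
  "moves": [
    {"dp": [-1, 0, 50], "dr": [0, 0, 0], "fingers": 0},
    {"dp": [0, 0, 40], "dr": [0, 0, 0], "fingers": 0},
    {"dp": [0, 0, 30], "dr": [0, 0, 0], "fingers": 0},
    {"dp": [0, 0, 25], "dr": [0, 0, 0], "fingers": 0},
    {"dp": [0, 0, 11], "dr": [0, 0, 0], "fingers": 0}
  ]
}}

```text
time_s: 30.5
tool_pos: [0.4393, -0.2109, 0.0452]
tool_rot: [-179.9, -0.1, 90.1]
force: [-0.4, -0.2, -0.5]
grip_width: 0.0867
grasp_force: 0.0
```

Request:
{"op": "step_arm", "data": {
  "squeeze": 10,
  "moves": [
    {"dp": [0, 0, 0], "dr": [0, 0, 0], "fingers": 0.3},
    {"dp": [0, 0, 0], "dr": [0, 0, 0], "fingers": 0.4},
    {"dp": [0, 0, 0], "dr": [0, 0, 0], "fingers": 0.5},
    {"dp": [0, 0, 0], "dr": [0, 0, 0], "fingers": 0.6},
    {"dp": [0, 0, 0], "dr": [0, 0, 0], "fingers": 0.8}
  ]
}}

```text
time_s: 31.12
tool_pos: [0.44, -0.2129, 0.0468]
tool_rot: [180.0, -0.0, 89.9]
force: [-0.1, 0.2, 0.9]
grip_width: 0.045
grasp_force: 0.2
```

Request:
{"op": "step_arm", "data": {
  "moves": [
    {"dp": [0, 0, 0], "dr": [0, 0, 0], "fingers": 0.8},
    {"dp": [0, 0, 0], "dr": [0, 0, 0], "fingers": 0.8},
    {"dp": [0, 0, 0], "dr": [0, 0, 0], "fingers": 0.8},
    {"dp": [0, 0, 0], "dr": [0, 0, 0], "fingers": 0.8},
    {"dp": [0, 0, 0], "dr": [0, 0, 0], "fingers": 0.8}
  ]
}}

```text
time_s: 31.75
tool_pos: [0.44, -0.213, 0.0467]
tool_rot: [180.0, -0.0, 89.9]
force: [-0.6, 0.2, 4.3]
grip_width: 0.0432
grasp_force: 10.2
```

Request:
{"op": "step_arm", "data": {
  "moves": [
    {"dp": [0, 0, -8], "dr": [0, 0, 0], "fingers": 0.8},
    {"dp": [0, 0, -20], "dr": [0, 0, 0], "fingers": 0.8},
    {"dp": [0, 0, -20], "dr": [0, 0, 0], "fingers": 0.8},
    {"dp": [20, 1, 0], "dr": [0, 0, 0], "fingers": 0.8},
    {"dp": [30, 2, 0], "dr": [0, 0, 0], "fingers": 0.8}
  ]
}}

```text
time_s: 32.38
tool_pos: [0.4429, -0.1632, 0.095]
tool_rot: [179.9, 0.0, 89.8]
force: [0.1, 0.6, -1.1]
grip_width: 0.0431
grasp_force: 10.1
```

Request:
{"op": "step_arm", "data": {
  "moves": [
    {"dp": [30, 0, 0], "dr": [0, 0, 0], "fingers": 0.8},
    {"dp": [15, 0, 0], "dr": [0, 0, 0], "fingers": 0.8},
    {"dp": [0, 0, 15], "dr": [0, 0, 0], "fingers": 0.8},
    {"dp": [0, 0, 15], "dr": [0, 0, 0], "fingers": 0.8},
    {"dp": [0, 0, 0], "dr": [0, 0, 0], "fingers": 0.8}
  ]
}}

```text
time_s: 33.0
tool_pos: [0.4412, -0.119, 0.0628]
tool_rot: [-179.8, 0.1, 89.8]
force: [0.1, -0.5, -1.0]
grip_width: 0.0429
grasp_force: 10.1
```

```bash
python3 - <<'E'
from h import *
im=[cv2.resize(env.read_camera(n)[y0:y1,x0:x1,::-1],(400,400)) for n,(x0,y0,x1,y1) in dict(scene=(190,170,310,290),top=(190,150,310,270)).items()]
cv2.imwrite("pics/v1.png",np.hstack(im)); o=env.get_obs(); print(o["tool_pos"],o["force"])
E
```

```text
[ 0.44250388 -0.11897142  0.06411847] [-0.13826727 -0.60162759  0.01676863]
```

View pics/v1.png

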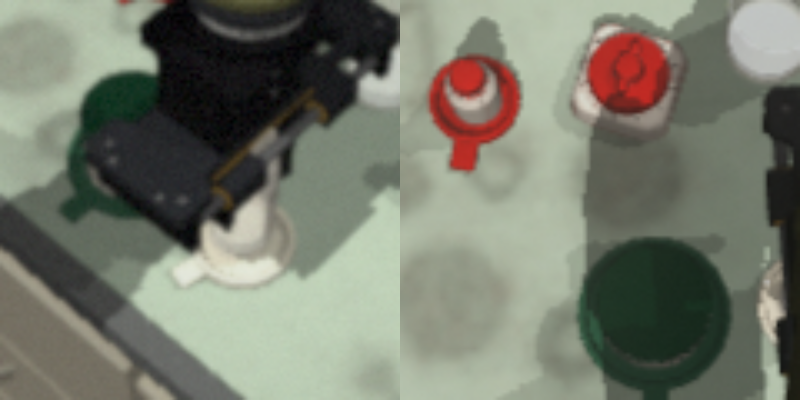

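The vial, at left crop (245,235), is over the white dish, and the jar sits in the green one. I'll lower the vial.

Request:
{"op": "step_arm", "data": {
  "moves": [
    {"dp": [0, 0, 5], "dr": [0, 0, 0], "fingers": 0.8},
    {"dp": [0, 0, 5], "dr": [0, 0, 0], "fingers": 0.8},
    {"dp": [0, 0, 3], "dr": [0, 0, 0], "fingers": 0.8},
    {"dp": [0, 0, 1.5], "dr": [0, 0, 0], "fingers": 0.8},
    {"dp": [0, 0, 0], "dr": [0, 0, 0], "fingers": 0.8}
  ]
}}

```text
time_s: 33.72
tool_pos: [0.443, -0.118, 0.05]
tool_rot: [180.0, -0.0, 89.9]
force: [0.4, 0.5, 0.0]
grip_width: 0.043
grasp_force: 10.1
```

Request:
{"op": "step_arm", "data": {
  "moves": [
    {"dp": [0, 0, 0.5], "dr": [0, 0, 0], "fingers": 0.8},
    {"dp": [0, 0, 0], "dr": [0, 0, 0], "fingers": 0.8},
    {"dp": [0, 0, 0], "dr": [0, 0, 0], "fingers": 0.8},
    {"dp": [0, 0, 0], "dr": [0, 0, 0], "fingers": 0.8},
    {"dp": [0, 0, 0], "dr": [0, 0, 0], "fingers": 0.8}
  ]
}}

```text
time_s: 34.35
tool_pos: [0.4431, -0.1179, 0.0497]
tool_rot: [180.0, -0.0, 89.9]
force: [-0.6, -0.1, 2.6]
grip_width: 0.0428
grasp_force: 10.2
```

Contact. Release, rise straight up, and clear to high over the left front for a final look.

Request:
{"op": "step_arm", "data": {
  "moves": [
    {"dp": [0, 0, 0], "dr": [0, 0, 0], "fingers": 0.45},
    {"dp": [0, 0, 0], "dr": [0, 0, 0], "fingers": 0.3},
    {"dp": [0, 0, 0], "dr": [0, 0, 0], "fingers": 0.2},
    {"dp": [0, 0, 0], "dr": [0, 0, 0], "fingers": 0.15},
    {"dp": [0, 0, 0], "dr": [0, 0, 0], "fingers": 0.1}
  ]
}}

```text
time_s: 34.98
tool_pos: [0.4429, -0.1179, 0.0495]
tool_rot: [180.0, -0.0, 89.9]
force: [-0.2, -0.0, -0.5]
grip_width: 0.0751
grasp_force: 0.0
```

Request:
{"op": "step_arm", "data": {
  "moves": [
    {"dp": [0, 0, -15], "dr": [0, 0, 0], "fingers": 0.1},
    {"dp": [0, 0, -40], "dr": [0, 0, 0], "fingers": 0.1},
    {"dp": [0, 0, -55], "dr": [0, 0, 0], "fingers": 0.1},
    {"dp": [0, 0, -55], "dr": [0, 0, 0], "fingers": 0.1},
    {"dp": [0, 0, -55], "dr": [0, 0, 0], "fingers": 0.1}
  ]
}}

```text
time_s: 35.6
tool_pos: [0.4427, -0.1185, 0.2726]
tool_rot: [179.9, -0.1, 89.9]
force: [0.4, -0.0, -0.0]
grip_width: 0.0782
grasp_force: 0.0
```

Request:
{"op": "step_arm", "data": {
  "moves": [
    {"dp": [50, 0, -20], "dr": [0, 0, 0], "fingers": 0.1},
    {"dp": [50, 0, -20], "dr": [0, 0, 0], "fingers": 0.1},
    {"dp": [50, 0, -20], "dr": [0, 0, 0], "fingers": 0.1},
    {"dp": [50, 0, -20], "dr": [0, 0, 0], "fingers": 0.1},
    {"dp": [50, 0, -20], "dr": [0, 0, 0], "fingers": 0.1}
  ]
}}

```text
time_s: 36.22
tool_pos: [0.443, 0.1329, 0.3716]
tool_rot: [179.9, -0.0, 89.9]
force: [0.1, -0.2, 0.4]
grip_width: 0.0779
grasp_force: 0.0
```

Request:
{"op": "step_arm", "data": {
  "moves": [
    {"dp": [50, -20, -10], "dr": [0, 0, 0], "fingers": 0.1},
    {"dp": [50, -20, 0], "dr": [0, 0, 0], "fingers": 0.1},
    {"dp": [50, -20, 0], "dr": [0, 0, 0], "fingers": 0.1},
    {"dp": [0, 0, 0], "dr": [0, 0, 0], "fingers": 0.1},
    {"dp": [0, 0, 0], "dr": [0, 0, 0], "fingers": 0.1}
  ]
}}

```text
time_s: 36.85
tool_pos: [0.3837, 0.2812, 0.3804]
tool_rot: [179.9, 0.0, 89.9]
force: [0.7, -0.5, 0.3]
grip_width: 0.0782
grasp_force: 0.0
```

```bash
python3 - <<'E'
from h import *
D=[(.585,.089,.024,.067),(.574,-.2152,.021,.083),(.443,-.1178,.022,.106),(.442,-.019,.0345,.058)]
R=[.0165,.021,.022,.0345]
cs=[]
for (x,y,_,h),r in zip(D,R): cs+=[(x,y,.003,r),(x,y,h+.003,r)]
a=env.read_camera("top")[:,:,::-1].copy(); b=env.read_camera("scene")[:,:,::-1].copy()
overlay("top",a,cs,(190,130,400,285),1.9,"pics/f.t.png"); overlay("scene",b,cs,(170,110,360,265),1.9,"pics/f.s.png")
t,s=cv2.imread("pics/f.t.png"),cv2.imread("pics/f.s.png");cv2.imwrite("pics/final.png",np.hstack([t,s[:t.shape[0]]]))
E
```

```text
(no output)
```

View pics/final.png

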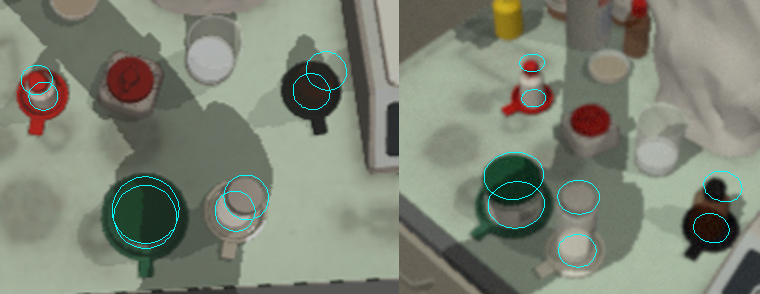

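All four stand in their dishes, and the beaker and timer are unmoved. I'll take one close check of the amber bottle's tilt.

```bash
python3 - <<'E'
from h import *
cs=[(.572,-.2121,.003,.021),(.572,-.2121,.086,.012),(.5745,-.2152,0,.034)]
for n,b in dict(top=(330,140,390,200),scene=(310,190,370,250)).items(): overlay(n,env.read_camera(n)[:,:,::-1].copy(),cs,b,6,f"pics/z{n}.png")
cv2.imwrite("pics/z.png",np.hstack([cv2.imread("pics/ztop.png"),cv2.imread("pics/zscene.png")])*1)
E
```

```text
(no output)
```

View pics/z.png

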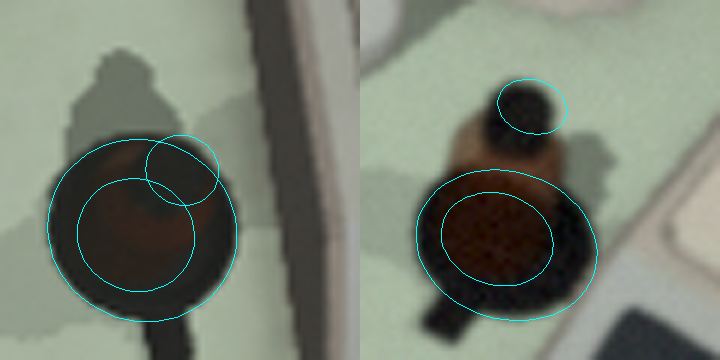

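The close crop shows the body and cap shifted alike by about 1.5 px, so the bottle is offset by roughly 3 mm and not tilted. Riding on the rim would displace the cap by about 14 mm. The placing contact also came at the expected floor height. I'll hand in.

```bash
python3 -c "
from cell import env
print(env.sign_off())"
```

```text
the job is handed in; nothing more can be done
None
```

The job is handed in at about 37 s of robot time: the last pictures show all four containers upright in the dishes matching their caps, with the beaker and timer unmoved; the sign-off returned no verdict.

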